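Hold a foot plate in the frame corner for tacking

ROBOT

A 6-joint arm with a two-finger parallel gripper is mounted at the origin on the work surface. World frame = base frame: x ahead of the robot, y to its left, z up, the work surface at z = 0. Lengths are in m, angles in rad, forces in N, time in s.
With the tool pointing down it reaches from about 0.35 to 0.975 m from the base axis. Payload 4.9 kg.
Tool frame: the origin (TCP) lies at the very end of the fingers, on their centre line; the grasp point (between the pads) lies behind it (manip.grip_depth is the z of the grasp point in the tool frame, in m); z points along the fingers, y is the direction in which the jaws open and shut (so a half turn about z gives the same grasp; the last joint's range is limited). The gripper opens to 85 mm and grips with 20 to 120 N. Pads are 22 mm wide; open, the fingers measure 114 mm over their backs; the gripper's body (76 mm by 85 mm) begins 54 mm behind the grasp point. The pads swing forward as they close: fully open they stand 13 mm farther back than shut.
Start: joints at [1.177, 0.053, 1.613, -0, 1.476, -0.119], TCP at [0.17, 0.602, 0.231] pointing down, gripper open.
Joint ranges: [-3.01, 3.01], [-1.01, 2.22], [0.06, 2.58], [-1.02, 4.17], [0.09, 2.62], [-3.14, 3.14]. Speed limits (rad/s): [2.57, 2.57, 3.14, 3.14, 3.14, 3.14].

INTERFACE

Orientations are given as a unit quaternion [w, x, y, z].
In Python, from plant import state, optics, manip, silhouettes, place_of gives the robot as it stands. The module is installed in compiled form; this text tells all that it offers.
- The arm moves only by the tool jog_arm, never from a script. Its argument "increments" is a list of rows, each an object with "slide": the shift along the tool's x, y, z in mm, a list of three; "rotation": the turn, a rotation vector about the tool's x, y, z in degrees, a list of three. A call has 1 to 20 rows; each row shifts and turns the commanded pose from where the row before left it, along the tool's axes as they then stand; what a row does not reach is not made up. A row lasts 1/12 s, in which the tool goes at most 41.7 mm and 7.16 degrees, less where a joint would pass 70% of its speed; a pose out of reach is approached as far as the arm can. A call with a gripper value outside its range is refused whole. "fingers" is the opening, from 0 (shut) to 1 (fully open), set as the call begins (left out, the last holds). The fingers move at their own pace and stop on an object; the grip force is fixed at half the most. Time passes only in rows, so rows that do not move let the fingers close. It gives the time, the measured TCP pose, the force and the opening at its end, in the units of the state.
- state(): the state, without advancing time (a new reading comes with each control period).
- optics.grab_frame(name): name is "scene" or "side" or "wrist"; returns a dict with "frame" (400x640x3 uint8, blue, green, red), "camera_matrix" (3x3 intrinsics, pixels), "R" (3x3) and "t" (3): a world point X has camera coordinates R X + t. Camera axes: x right, y down, z forward; pixel columns grow to the right and rows downward; lengths in m; the calibration is good to about 2 mm. A picture is of the moment at which its call begins. There is no depth.
- manip.job_done(): hands the job in, once; it reports no verdict.
Trained networks look in the newest picture that a camera, given by its name, has taken for a name from the list of things; names that differ only in an ending like _2 or _b are one class to them, and where a whole thing is asked for, a point or a joint stands for the part that bears it (a point fixed in the world has none). Each returns a list of dicts, best first, with "score" (0 to 1); they miss things now and then, are a little off and sometimes report something else, mostly with a low value. They report only what shows in the picture. A call takes as long as a camera call. They do not tell look-alikes from the thing itself.
- silhouettes(thing, camera): "mask" (400x640 bool, what is visible of it) and "bbox" ([left, top, right, bottom] in pixels, round what is visible of it).
- place_of(thing, camera): "uv" ([column, row] in pixels: a listed point, or the origin of a listed thing).
The state is a dict: "time": time; "joint_pos": joint angles; "joint_vel": joint speeds; "joint_efforts": joint torques, N m; "tool_pos": TCP position; "tool_rot": TCP orientation; "contact_force": force on the tool from outside, world axes, zero at the start; "ft_torque": the same for the moment, N m; "gripper_width": opening from 0.0 (shut) to 1.0 (fully open).
Only numpy, scipy, OpenCV 4.12 (cv2) and the standard library are available. Lean on these libraries where they do the work, as an engineer would, in place of code of your own. Each camera call takes 0.05 s, during which the arm holds its last target.

TASK

Pick up the foot plate by its tall nut, lay it flat on the bench inside the corner of the tube frame with its snipped corner towards the weld in that corner, and push it snug against both tubes at once. Finish still gripping the nut and keeping the plate pressed against both tubes, ready for the welder to tack it; do not drop it or ram it, and leave the other things on the bench where they are.

Things in the scene. Friction and masses are not known exactly. Their poses are not given: they have to be found in the camera images.
- foot_plate: Bare grey steel plate 90 x 90 x 8 mm, 0.5 to 0.8 kg, lying flat, with a brass-coloured hexagonal nut upright at its centre. Origin: centre of the underside, z up; edges at x, y = +-45 mm. The one snipped corner (18 mm off each edge) is at +x, +y. Smooth steel, it slides easily (friction about 0.3) on bench and tubes.
- frame: Corner of a stand frame, fixed: two rusty brown steel tubes, 30 mm square, lying on the bench at a right angle. Origin: the inside corner at bench level, z up. The tubes' inner faces are x = 0 and y = 0; the open inside is at negative x and y. A seated plate has its axes along the frame's and its origin at x = y = -45 mm. Two magnet blocks (62 mm high) back the outer faces.
- rail_a: The tube whose inner face is the frame's plane x = 0; it runs 200 mm from the corner along the frame's -y, 30 mm high. Origin: middle of its length, under its centre line; axes as the frame's.
- rail_b: The tube whose inner face is the frame's plane y = 0; it runs 200 mm from the corner along the frame's -x, 30 mm high. Origin: middle of its length, under its centre line; axes as the frame's.
- plain_plate: Bystander: rusty square plate 90 x 90 x 8 mm without a nut, all corners square. Origin: centre of the underside.
- spare_nut: Bystander: loose bare steel coupling nut standing upright, 30 mm across flats, 50 mm tall. Origin: centre of the underside.
- hammer: Bystander: small hammer with a wooden handle lying along its x, about 260 mm long and 26 mm high, head at +x. Origin: near its middle, on the bench.
- wire_brush: Bystander: wire brush lying bristles down, 250 mm long, wooden back 25 mm wide, top at 38 mm, lying along its x, bristles at the +x half. Origin: middle of its length, at bench level.
- offcut: Bystander: offcut of 30 mm square tube, 110 mm long, lying along its x. Origin: centre of the underside.
- firebrick: Bystander: pale half firebrick 114 x 115 x 64 mm. Origin: centre of the underside.
- soapstone: Bystander: flat pale marking stick 100 x 14 x 6 mm lying along its x. Origin: centre of the underside.
- nut_top (a point): Centre of the top of the foot plate's nut, 58 mm above the plate's underside. The nut is 30 mm across flats and 50 mm tall; one pair of flats faces the plate's +y and -y, the other two pairs lie 60 degrees either way about z.
- corner (a point): The frame's inside corner point at bench level (same as the frame's origin). A dark upright weld bead of 7 mm radius, 31 mm high, stands here: the plate's snipped corner clears it, a square corner does not.
Mind the look-alikes: they are no part of the job. Leave any blue or green look-alike of the foot_plate alone.

How it is judged:
On the way:
1. the foot plate is gripped and lifted clear of the bench (20 mm) (height (world z) of foot_plate above 0.02 m and contact force between the fingers and foot_plate above 1 N), for 0.1 s.
At the end, for the whole second after the job is handed in: Through the last second the plate is gripped by the fingers (over 2 N) and pressed on both tubes at once (over 1.5 N on each), its edges within 2.5 mm of the tubes' faces and within 2 degrees of them, snipped corner at the weld, flat (2 degrees) and within 3 mm of the bench, and still (contact force between foot_plate and rail_a above 1.5 N and contact force between foot_plate and rail_b above 1.5 N and contact force between the fingers and foot_plate above 2 N and x of foot_plate in the frame of frame between -0.0475 and -0.042 m and y of foot_plate in the frame of frame between -0.0475 and -0.042 m and angle between the x axis of foot_plate and the x axis of frame, either way round below 0.035 rad and angle between foot_plate's own z axis and vertical below 0.035 rad and height (world z) of foot_plate below 0.003 m and linear speed of foot_plate below 0.01 m/s); the arm keeps its last pose, push and grip.
It fails at once if the foot plate is let go above the bench (height (world z) of foot_plate above 0.015 m and contact force between the fingers and foot_plate below 0.05 N).
It fails at once if the foot plate is rammed against a tube (over 60 N) (contact force between foot_plate and rail_a above 60 N or contact force between foot_plate and rail_b above 60 N).
It fails at once if another thing on the bench is moved by more than 15 mm (distance of any of plain_plate, spare_nut, hammer, wire_brush, offcut, firebrick, soapstone from where it was at the start of the episode above 0.015 m).
It also fails if it takes over 48 s, if anything falls off the work surface, if the arm or the gripper's body presses on something with over 40 N, if the wrist force passes 120 N, or if a joint passes its speed limit or range.

## Working session

There is one attempt and no reset: what is moved stays moved. The work goes in short steps, Python scripts to look and compute and a tool call to move; the robot and the scene stay as the last step left them, time stands still between calls to the robot, and variables do not carry over. Pictures are saved under pics/ and viewed, and the job is handed in when it is done.

Besides the shell and the picture viewer there is one more tool, called after "Call:" in YAML: its name, and indented under it one key for each argument. jog_arm: Moves the arm, as the interface text tells. Its arguments: {"type":"object","properties":{"increments":{"type":"array","items":{"type":"object","properties":{"slide":{"type":"array","items":{"type":"number"}},"rotation":{"type":"array","items":{"type":"number"}}}}},"fingers":{"type":"number"}},"required":["increments"]}

```bash
mkdir -p pics; cat > h.py <<'E'
import numpy as np, cv2
from plant import state, optics, manip, silhouettes, place_of
def ray(c,uv,z):
    K,R,t=map(np.array,(c["camera_matrix"],c["R"],c["t"]))
    d=R.T@np.linalg.solve(K,[uv[0],uv[1],1.]); o=-R.T@t
    return o+d*(z-o[2])/d[2]
def proj(c,X):
    K,R,t=map(np.array,(c["camera_matrix"],c["R"],c["t"]))
    p=K@(R@np.array(X)+t); return p[:2]/p[2]
E
python3 - <<'E'
from h import *
print(state()); print(manip.grip_depth)
for n in ["scene","side","wrist"]:
    c=optics.grab_frame(n); cv2.imwrite(f"pics/{n}0.png",c["frame"])
    print(n,-np.array(c["R"]).T@np.array(c["t"]))
    for th in ["foot_plate","nut_top","corner","frame","plain_plate","spare_nut","rail_a","rail_b"]:
        try: print(th,[(np.round(d["uv"],1).tolist(),round(d["score"],2)) for d in place_of(th,n)])
        except Exception as e: print(th,e)
E
```

```text
{'time': 0.0, 'joint_pos': array([ 1.17698290e+00,  5.33465418e-02,  1.61429198e+00,  8.47314541e-06,
        1.47595838e+00, -1.19018940e-01]), 'joint_vel': array([1.62973482e-03, 7.12489203e-04, 1.25839495e-04, 4.56837557e-04,
       2.55948923e-05, 1.05464213e-03]), 'joint_efforts': array([-5.88244693e-04, -3.93664885e+01, -3.70183897e+01, -3.76326102e-05,
        6.84011189e-03,  6.00540076e-06]), 'tool_pos': array([0.16936608, 0.60098059, 0.2300706 ]), 'tool_rot': array([-2.58233808e-04,  1.36965684e-01,  9.90575286e-01, -9.68291406e-04]), 'contact_force': array([-0.07312528,  0.0681158 , -0.6269068 ]), 'ft_torque': array([-0.00559131,  0.00562314, -0.01310131]), 'gripper_width': 0.997593285630836}
-0.0187
scene [0.95518743 0.50689881 0.98458542]
foot_plate [([477.7, 313.9], 0.93), ([424.4, 280.7], 0.85), ([460.6, 241.3], 0.76), ([292.2, 234.3], 0.23)]
nut_top [([487.2, 303.3], 0.98), ([470.8, 234.7], 0.8), ([320.1, 175.6], 0.65), ([428.7, 271.5], 0.6), ([299.5, 280.6], 0.25)]
corner [([274.3, 256.3], 0.86), ([211.7, 141.2], 0.61), ([209.0, 184.9], 0.49)]
frame [([275.0, 253.7],
[... 313 characters left out ...]
7133  0.77924772]
foot_plate [([267.8, 155.0], 0.82), ([246.8, 134.7], 0.77)]
nut_top [([245.0, 122.1], 0.85), ([267.0, 138.9], 0.77), ([213.2, 146.5], 0.71), ([361.9, 174.1], 0.38)]
corner [([359.7, 206.3], 0.67), ([377.4, 190.2], 0.62)]
frame [([376.8, 190.9], 0.61)]
plain_plate [([353.3, 290.6], 0.85), ([291.1, 205.9], 0.36)]
spare_nut [([290.0, 202.2], 0.59)]
rail_a [([360.8, 205.4], 0.91), ([363.3, 177.2], 0.86)]
rail_b [([360.8, 205.4], 0.91), ([363.3, 177.2], 0.86)]
wrist [0.09532375 0.621883   0.37340044]
foot_plate [([103.7, 265.9], 0.6), ([250.9, 326.8], 0.56)]
nut_top [([239.8, 359.4], 0.66), ([75.8, 291.7], 0.65)]
corner []
frame []
plain_plate []
spare_nut []
rail_a []
rail_b []
```

View pics/scene0.png

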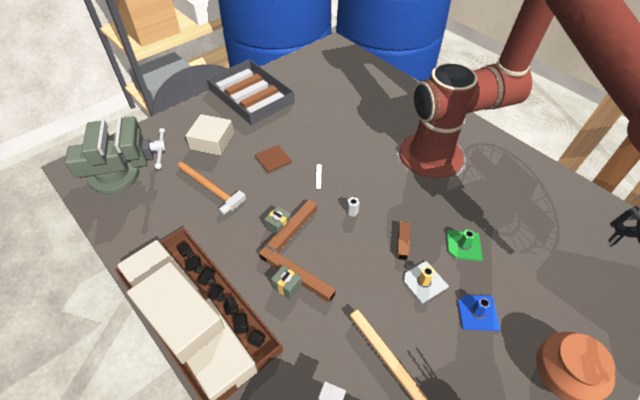

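View pics/side0.png

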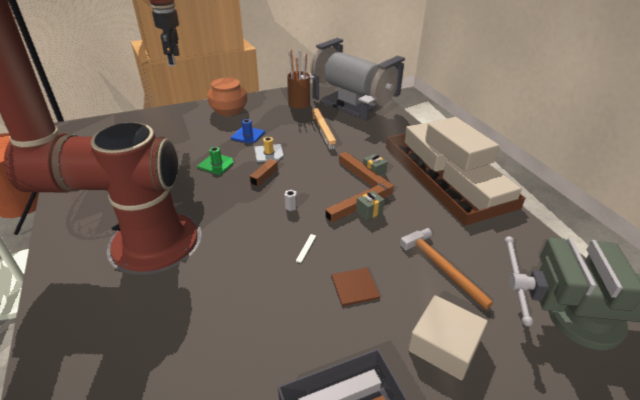

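View pics/wrist0.png

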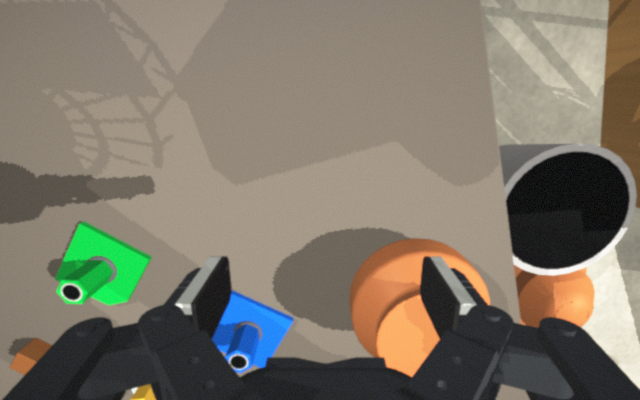

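The scene view shows three plates with nuts: green at (465,242), blue at (480,312), and bare grey with a brass nut at (426,282). The grey one fits the description. The frame corner is near (263,254), opening to the right. The wrist view does not show the target yet, so I'll confirm it in an enlarged crop.

```bash
python3 - <<'E'
from h import *
f=cv2.imread("pics/scene0.png"); g=cv2.imread("pics/side0.png")
a=cv2.resize(f[250:315,385:465],None,fx=7,fy=7,interpolation=cv2.INTER_CUBIC)
cv2.imwrite("pics/c1.png",a)
b=cv2.resize(f[190:310,245:345],None,fx=5,fy=5,interpolation=cv2.INTER_CUBIC)
cv2.imwrite("pics/c2.png",b)
d=cv2.resize(g[125:225,230:400],None,fx=4.5,fy=4.5,interpolation=cv2.INTER_CUBIC)
cv2.imwrite("pics/c3.png",d)
E
```

```text
(no output)
```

View pics/c1.png

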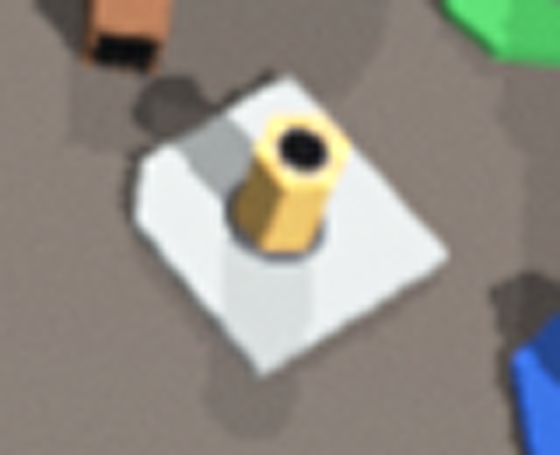

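View pics/c2.png

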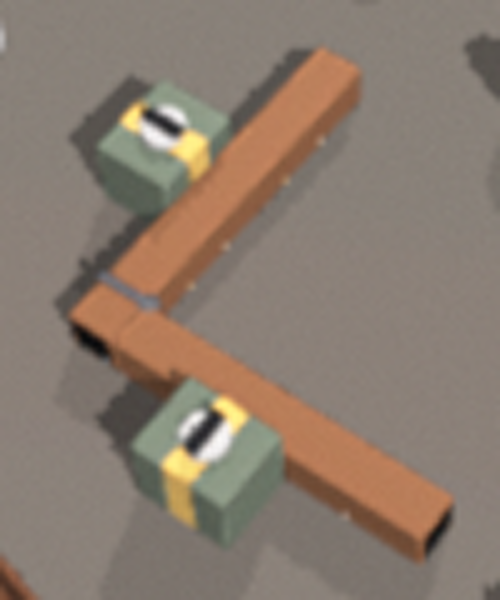

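View pics/c3.png

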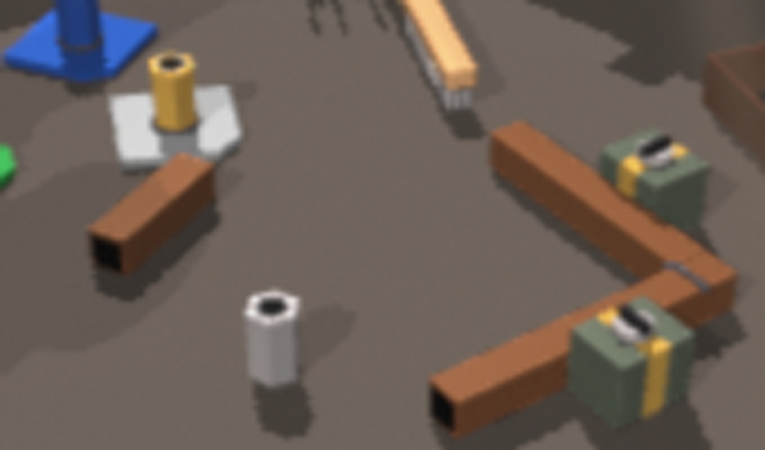

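The grey plate is confirmed: its snipped corner is at scene px ~(405,276), pointing left. The frame corner weld is at ~(270,248). Next I'll compute poses.

```bash
python3 - <<'E'
from h import *
c=optics.grab_frame("scene"); s=optics.grab_frame("side")
def P(q,f,o): return ((np.array(q)+.5)/f-.5)+np.array(o)
o1=(385,250)
L=dict(snipA=(143,158),snipB=(136,213),top=(288,76),right=(448,255),bot=(263,375))
W={k:ray(c,P(v,7,o1),.008)[:2] for k,v in L.items()}
for k,v in W.items(): print(k,v.round(4))
print("nut",ray(c,P((303,149),7,o1),.058).round(4))
print("nut side",ray(s,P((172,62),4.5,(230,125)),.058).round(4))
cen=(W["top"]+W["bot"])/2; print("cen",cen)
for a,b in [("snipA","top"),("bot","right"),("snipB","bot"),("top","right")]:
    d=W[b]-W[a]; print(a,b,np.linalg.norm(d),np.degrees(np.arctan2(d[1],d[0])))
# frame, top inner edges z=.03
o2=(245,190)
F=dict(b_end_in=(360,72),a_end_in=(455,500),cor=(158,306), b_end_out=(318,48),a_end_out=(418,534))
V={k:ray(c,P(v,5,o2),.03)[:2] for k,v in F.items()}
for k,v in V.items(): print(k,v.round(4))
o3=(230,125)
G=dict(a_end_in=(491,134),cor=(665,270),b_end_in=(430,380),a_end_out=(520,122),b_end_out=(455,405))
for k,v in G.items(): print("side",k,ray(s,P(v,4.5,o3),.03)[:2].round(4))
for k in ("a_end_in","b_end_in"):
    d=V["cor"]-V[k]; print(k,np.linalg.norm(d),np.degrees(np.arctan2(d[1],d[0])))
for th in ["spare_nut","offcut","wire_brush","hammer","soapstone"]:
    for n,cc in (("scene",c),("side",s)):
        for d in place_of(th,n): print(th,n,round(d["score"],2),ray(cc,d["uv"],0.0)[:2].round(3))
E
```

```text
snipA [0.4097 0.2451]
snipB [0.4296 0.259 ]
top [0.3395 0.2585]
right [0.355  0.3481]
bot [0.4448 0.3334]
nut [0.391  0.2947 0.058 ]
nut side [0.3958 0.2961 0.058 ]
cen [0.3921335 0.2959445]
snipA top 0.07150616167007509 169.17461563600554
bot right 0.09094435679952158 170.6595053590458
snipB bot 0.07591327330398052 78.44615239237763
top right 0.09091599598694985 80.1507268649952
b_end_in [ 0.4452 -0.0731]
a_end_in [0.5923 0.1679]
cor [ 0.6339 -0.0226]
b_end_out [ 0.452  -0.1033]
a_end_out [0.6189 0.1694]
side a_end_in [0.5931 0.1615]
side cor [ 0.6322 -0.0316]
side b_end_in [ 0.4453 -0.0795]
side a_end_out [0.6195 0.1688]
side b_end_out [ 0.4502 -0.1066]
a_end_in 0.19493166148608201 -77.65208000346708
b_end_in 0.19534743230098944 14.986335839738974
spare_nut scene 0.56 [0.36  0.007]
spare_nut side 0.62 [0.375 0.008]
offcut scene 0.76 [0.343 0.177]
offcut side 0.71 [0.364 0.014]
offcut side 0.57 [0.342 0.159]
wire_brush scene 0.66 [0.612 0.363]
wire_brush side 0.65 [0.616 0.366]
hammer scene 0.85 [ 0.636 -0.369]
hammer scene 0.42 [ 0.408 -0.319]
hammer side 0.97 [ 0.629 -0.384]
hammer side 0.5 [0.625 0.374]
soapstone scene 0.59 [ 0.345 -0.174]
soapstone scene 0.42 [0.348 0.178]
soapstone side 0.59 [ 0.354 -0.164]
```

```bash
python3 - <<'E'
from h import *
c=optics.grab_frame("wrist"); st=state()
print(np.array(c["R"]).round(3),c["camera_matrix"])
for uv in [(320,200),(320,0),(320,399),(0,200),(639,200),(320,300)]: print(uv,ray(c,uv,0).round(3))
print("tcp px",proj(c,st["tool_pos"]), proj(c,st["tool_pos"]*[1,1,0]))
E
```

```text
[[ 0.272  0.962 -0.   ]
 [ 0.919 -0.259  0.297]
 [ 0.286 -0.081 -0.955]] [[326.36164616   0.         325.25948816]
 [  0.         326.36164616 198.34255925]
 [  0.           0.           1.        ]]
(320, 200) [0.207 0.584 0.   ]
(320, 0) [0.004 0.642 0.   ]
(320, 399) [0.504 0.498 0.   ]
(0, 200) [0.103 0.214 0.   ]
(639, 200) [0.311 0.952 0.   ]
(320, 300) [0.341 0.545 0.   ]
tcp px [326.46427038 262.89677199] [325.77382292 166.24698738]
```

Call:
jog_arm:
  increments:
    - {"slide": [-25,-18,2]}
    - {"slide": [-25,-18,2]}
    - {"slide": [-25,-18,2]}
    - {"slide": [-25,-18,2]}
    - {"slide": [-25,-18,2]}
    - {"slide": [-25,-18,2]}
    - {"slide": [-25,-18,2]}
    - {"slide": [-25,-18,2]}
    - {"slide": [-25,-18,2]}
    - {"slide": [-25,-18,2]}
    - {"slide": [-25,-18,2]}
    - {"slide": [-24,-18,2],"rotation": [0,0,7]}
    - {"rotation": [0,0,7]}
    - {"rotation": [0,0,7]}
    - {"rotation": [0,0,7]}
    - {"rotation": [0,0,7]}
    - {"rotation": [0,0,7]}
    - {"rotation": [0,0,7]}
    - {"rotation": [0,0,7]}
    - {"rotation": [0,0,7]}

```text
invalid input
```

Call:
jog_arm:
  increments:
    - {"rotation": [0,0,7]}
    - {"rotation": [0,0,7]}
    - {"rotation": [0,0,7]}
    - {}
    - {}
  fingers: 0.8

```text
invalid input
```

```bash
python3 - <<'E'
from h import *
c=optics.grab_frame("wrist"); st=state(); cv2.imwrite("pics/w1.png",c["frame"])
print(st["tool_pos"],st["tool_rot"],st["gripper_width"],st["contact_force"])
for uv in [(320,200),(320,0),(320,399),(0,200),(639,200)]: print(uv,ray(c,uv,0).round(3))
print("nut px",proj(c,(.392,.295,.058)))
for t in("nut_top","foot_plate"): print(t,[(d["uv"],d["score"]) for d in place_of(t,"wrist")])
E
```

```text
[0.169608   0.601524   0.23128025] [ 4.49171711e-06  1.36979728e-01  9.90573851e-01 -1.75379087e-05] 0.9993164139240729 [-0.65768444  0.38419518 -0.85025706]
(320, 200) [0.207 0.584 0.   ]
(320, 0) [0.004 0.642 0.   ]
(320, 399) [0.504 0.498 0.   ]
(0, 200) [0.103 0.214 0.   ]
(639, 200) [0.311 0.952 0.   ]
nut px [140.02181308 407.16911999]
nut_top [([237.9, 359.7], 0.93), ([72.0, 287.9], 0.75)]
foot_plate [([104.2, 268.2], 0.66), ([249.7, 327.9], 0.57)]
```

View pics/w1.png

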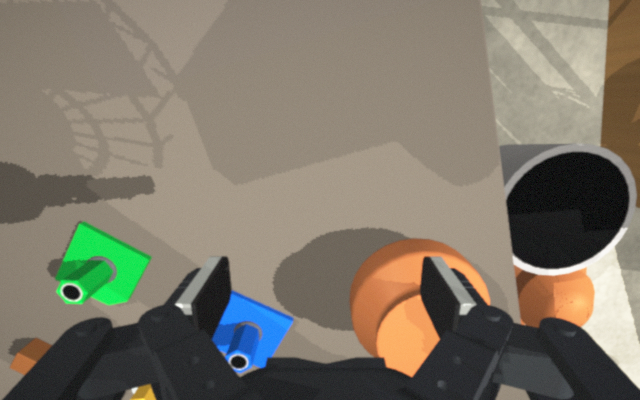

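The move was refused because every row needs both fields, so I'm resending it.

Call:
jog_arm:
  increments:
    - {"slide": [-25,-19,2],"rotation": [0,0,0]}
    - {"slide": [-25,-19,2],"rotation": [0,0,0]}
    - {"slide": [-25,-19,2],"rotation": [0,0,0]}
    - {"slide": [-25,-19,2],"rotation": [0,0,0]}
    - {"slide": [-25,-19,2],"rotation": [0,0,0]}
    - {"slide": [-25,-19,2],"rotation": [0,0,0]}
    - {"slide": [-25,-19,2],"rotation": [0,0,0]}
    - {"slide": [-25,-19,2],"rotation": [0,0,0]}
    - {"slide": [-25,-19,2],"rotation": [0,0,0]}
    - {"slide": [-25,-19,2],"rotation": [0,0,0]}
    - {"slide": [-25,-20,2],"rotation": [0,0,0]}
    - {"slide": [-23,-20,2],"rotation": [0,0,0]}
  fingers: 0.8

```text
time: 3.15
tool_pos: [0.3949, 0.2979, 0.2075]
tool_rot: [0.0, 0.137, 0.991, 0.0]
contact_force: [0.6, 0.5, -0.2]
gripper_width: 0.799
```

Call:
jog_arm:
  increments:
    - {"slide": [0,0,0],"rotation": [0,0,7]}
    - {"slide": [0,0,0],"rotation": [0,0,7]}
    - {"slide": [0,0,0],"rotation": [0,0,7]}
    - {"slide": [0,0,0],"rotation": [0,0,7]}
    - {"slide": [0,0,0],"rotation": [0,0,7]}
    - {"slide": [0,0,0],"rotation": [0,0,7]}
    - {"slide": [0,0,0],"rotation": [0,0,7]}
    - {"slide": [0,0,0],"rotation": [0,0,7]}
    - {"slide": [0,0,0],"rotation": [0,0,7]}
    - {"slide": [0,0,0],"rotation": [0,0,7]}
    - {"slide": [0,0,0],"rotation": [0,0,7]}
    - {"slide": [0,0,0],"rotation": [0,0,7]}
    - {"slide": [0,0,0],"rotation": [0,0,0]}
    - {"slide": [0,0,0],"rotation": [0,0,0]}
    - {"slide": [0,0,0],"rotation": [0,0,0]}

```text
time: 4.4
tool_pos: [0.394, 0.2993, 0.2074]
tool_rot: [0.0, 0.764, 0.645, 0.0]
contact_force: [0.1, -0.3, 0.3]
gripper_width: 0.799
```

```bash
python3 - <<'E'
from h import *
c=optics.grab_frame("wrist"); st=state(); cv2.imwrite("pics/w2.png",c["frame"])
print(st["time"],st["tool_pos"],st["tool_rot"],st["gripper_width"],st["contact_force"])
print("nut px",proj(c,(.392,.295,.058)))
for t in("nut_top","foot_plate"): print(t,[(d["uv"],d["score"],ray(c,d["uv"],.058 if t=="nut_top" else 0)) for d in place_of(t,"wrist")])
E
```

```text
4.45 [0.39399262 0.29930473 0.20735118] [1.29327537e-06 7.63957106e-01 6.45267029e-01 3.56157255e-05] 0.801934503039184 [ 0.5761975   0.1620316  -0.29944546]
nut px [325.22345571 187.39588886]
nut_top [([326.6, 186.7], 0.93, array([0.39336633, 0.29544452, 0.058     ])), ([144.8, 217.2], 0.69, array([0.21784986, 0.29473943, 0.058     ])), ([258.5, 25.5], 0.63, array([0.36167478, 0.43676352, 0.058     ]))]
foot_plate [([172.6, 197.9], 0.74, array([2.18835534e-01, 2.95915747e-01, 5.55111512e-17])), ([324.0, 176.4], 0.67, array([0.39016443, 0.29190702, 0.        ])), ([267.6, 34.5], 0.6, array([0.35996054, 0.44019011, 0.        ]))]
```

View pics/w2.png

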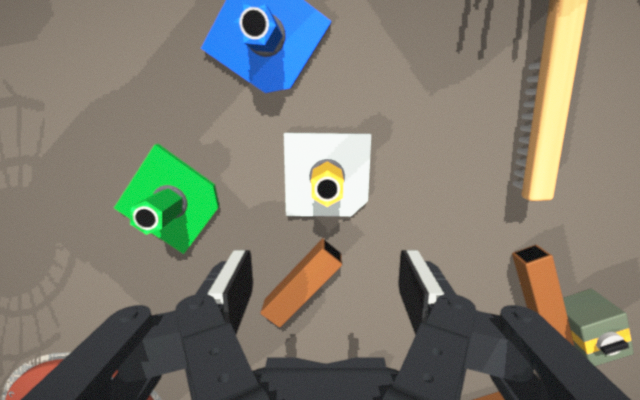

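The wrist view shows the grey plate at px 284–371 × 132–216, snipped at its lower right, with the nut top at (327,187). It is nearly aligned with the jaws. I'll measure the edges with sub-pixel accuracy.

```bash
python3 - <<'E'
from h import *
c=optics.grab_frame("wrist"); f=c["frame"]
m=(f.min(axis=2)>175).astype(np.uint8); m[:120]=0;m[225:]=0;m[:,:270]=0;m[:,385:]=0
m=cv2.morphologyEx(m,cv2.MORPH_CLOSE,np.ones((25,25)))
ct=max(cv2.findContours(m,0,2)[0],key=cv2.contourArea)
print(cv2.boundingRect(ct))
p=ct[:,0].astype(float)
x,y,w,h=cv2.boundingRect(ct)
W=np.array([ray(c,q,.008)[:2] for q in p])
ap=cv2.approxPolyDP(ct,4,True)[:,0]; print(ap.tolist())
for q in ap: print(ray(c,q,.008)[:2].round(4))
def fit(sel):
    vx,vy,x0,y0=cv2.fitLine(W[sel].astype(np.float32),cv2.DIST_HUBER,0,.01,.01).ravel(); return np.degrees(np.arctan2(vy,vx))%180
print("top",fit((p[:,1]<y+3)&(p[:,0]>x+8)&(p[:,0]<x+w-8)),"left",fit((p[:,0]<x+3)&(p[:,1]>y+8)&(p[:,1]<y+h-8)),
"right",fit((p[:,0]>x+w-4)&(p[:,1]>y+8)&(p[:,1]<y+h-25)),"bot",fit((p[:,1]>y+h-4)&(p[:,0]>x+8)&(p[:,0]<x+w-25)))
q=state()["tool_rot"]; print("tool x yaw",np.degrees(2*np.arctan2(q[2],q[1])))
cv2.imwrite("pics/w2c.png",cv2.resize(f[120:230,265:390],None,fx=6,fy=5.4))
E
```

```text
(283, 133, 88, 83)
[[283, 134], [287, 215], [351, 215], [367, 201], [370, 134]]
[0.3564 0.3451]
[0.3424 0.2573]
[0.4126 0.2453]
[0.4323 0.2585]
[0.4449 0.33  ]
top 126.14862 left 79.15339 right 79.9034 bot 170.29274
tool x yaw 80.30937967159358
```

View pics/w2c.png

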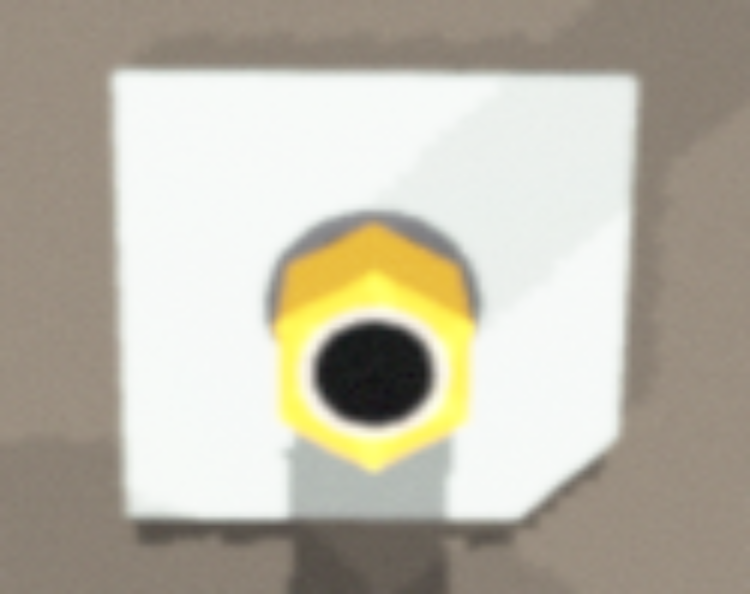

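Call:
jog_arm:
  increments:
    - {"slide": [-5,0,7],"rotation": [0,0,0.5]}
    - {"slide": [0,0,20],"rotation": [0,0,0]}
    - {"slide": [0,0,20],"rotation": [0,0,0]}
    - {"slide": [0,0,20],"rotation": [0,0,0]}
    - {"slide": [0,0,20],"rotation": [0,0,0]}
    - {"slide": [0,0,20],"rotation": [0,0,0]}
    - {"slide": [0,0,20],"rotation": [0,0,0]}
    - {"slide": [0,0,15],"rotation": [0,0,0]}
    - {"slide": [0,0,15],"rotation": [0,0,0]}
    - {"slide": [0,0,10],"rotation": [0,0,0]}
    - {"slide": [0,0,10],"rotation": [0,0,0]}
    - {"slide": [0,0,5],"rotation": [0,0,0]}
    - {"slide": [0,0,5],"rotation": [0,0,0]}
    - {"slide": [0,0,0],"rotation": [0,0,0]}
    - {"slide": [0,0,0],"rotation": [0,0,0]}
    - {"slide": [0,0,0],"rotation": [0,0,0]}

```text
time: 5.93
tool_pos: [0.3938, 0.2947, 0.0211]
tool_rot: [0.0, 0.767, 0.641, 0.001]
contact_force: [-0.1, 0.5, -0.5]
gripper_width: 0.801
```

Call:
jog_arm:
  increments:
    - {"slide": [0,0,0],"rotation": [0,0,0]}
    - {"slide": [0,0,0],"rotation": [0,0,0]}
    - {"slide": [0,0,0],"rotation": [0,0,0]}
    - {"slide": [0,0,0],"rotation": [0,0,0]}
    - {"slide": [0,0,0],"rotation": [0,0,0]}
    - {"slide": [0,0,0],"rotation": [0,0,0]}
    - {"slide": [0,0,0],"rotation": [0,0,0]}
    - {"slide": [0,0,0],"rotation": [0,0,0]}
    - {"slide": [0,0,0],"rotation": [0,0,0]}
    - {"slide": [0,0,0],"rotation": [0,0,0]}
    - {"slide": [0,0,0],"rotation": [0,0,0]}
    - {"slide": [0,0,0],"rotation": [0,0,0]}
  fingers: 0

```text
time: 6.93
tool_pos: [0.3938, 0.2946, 0.0211]
tool_rot: [0.0, 0.767, 0.641, 0.001]
contact_force: [-0.2, -1.8, 5.3]
gripper_width: 0.344
```

Call:
jog_arm:
  increments:
    - {"slide": [0,0,-3],"rotation": [0,0,0]}
    - {"slide": [0,0,-7],"rotation": [0,0,0]}
    - {"slide": [0,0,-15],"rotation": [0,0,0]}
    - {"slide": [0,0,-15],"rotation": [0,0,0]}
    - {"slide": [0,0,-5],"rotation": [0,0,0]}
    - {"slide": [0,0,0],"rotation": [0,0,0]}
    - {"slide": [0,0,0],"rotation": [0,0,0]}
    - {"slide": [0,0,0],"rotation": [0,0,0]}

```text
time: 7.6
tool_pos: [0.3919, 0.2937, 0.0637]
tool_rot: [-0.0, 0.767, 0.641, -0.001]
contact_force: [0.3, -0.3, -7.7]
gripper_width: 0.343
```

```bash
python3 - <<'E'
from h import *
c=optics.grab_frame("wrist"); cv2.imwrite("pics/w3.png",c["frame"]); print(state()["gripper_width"],state()["contact_force"])
E
```

```text
0.3429193538589296 [ 0.24004845  0.04273281 -7.7215503 ]
```

View pics/w3.png

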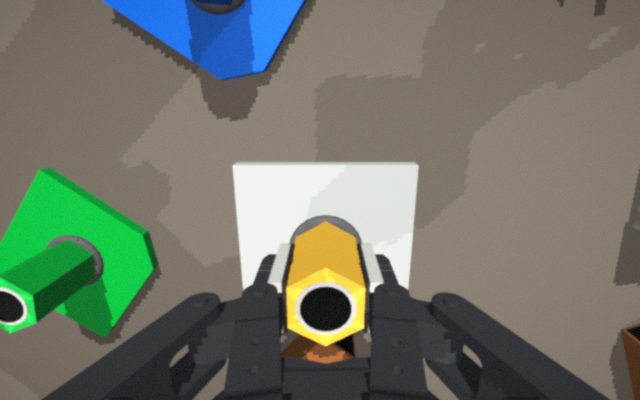

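The plate is held, with its top edge level in the image (row 163) and square to the jaws. The load reads 7.7 N. Next I'll carry it to a viewpoint past the corner to measure the frame.

Call:
jog_arm:
  increments:
    - {"slide": [0,0,-10],"rotation": [0,0,0]}
    - {"slide": [-8,5,-20],"rotation": [0,0,0]}
    - {"slide": [-16,10,-20],"rotation": [0,0,0]}
    - {"slide": [-24,16,-20],"rotation": [0,0,0]}
    - {"slide": [-26,17,-20],"rotation": [0,0,0]}
    - {"slide": [-26,17,-20],"rotation": [0,0,0]}
    - {"slide": [-26,17,-20],"rotation": [0,0,0]}
    - {"slide": [-26,17,-10],"rotation": [0,0,0]}
    - {"slide": [-26,17,0],"rotation": [0,0,0]}
    - {"slide": [-26,17,0],"rotation": [0,0,0]}
    - {"slide": [-26,17,0],"rotation": [0,0,0]}
    - {"slide": [-26,17,0],"rotation": [0,0,0]}
    - {"slide": [-26,17,0],"rotation": [0,0,0]}
    - {"slide": [-26,17,0],"rotation": [0,0,0]}
    - {"slide": [-26,17,0],"rotation": [0,0,0]}
    - {"slide": [-26,17,0],"rotation": [0,0,0]}
    - {"slide": [-24,14,0],"rotation": [0,0,0]}
    - {"slide": [-20,10,0],"rotation": [0,0,0]}
    - {"slide": [-14,8,0],"rotation": [0,0,0]}
    - {"slide": [-6,4,0],"rotation": [0,0,0]}

```text
time: 9.32
tool_pos: [0.5846, -0.173, 0.205]
tool_rot: [-0.0, 0.768, 0.64, -0.0]
contact_force: [-0.7, 0.1, -7.7]
gripper_width: 0.343
```

Call:
jog_arm:
  increments:
    - {"slide": [0,0,0],"rotation": [0,0,-2]}
    - {"slide": [0,0,0],"rotation": [0,0,-4]}
    - {"slide": [0,0,0],"rotation": [0,0,-4]}
    - {"slide": [0,0,0],"rotation": [0,0,-4]}
    - {"slide": [0,0,0],"rotation": [0,0,-4]}
    - {"slide": [0,0,0],"rotation": [0,0,-4]}
    - {"slide": [0,0,0],"rotation": [0,0,-2]}
    - {"slide": [0,0,0],"rotation": [0,0,0]}
    - {"slide": [0,0,0],"rotation": [0,0,0]}
    - {"slide": [0,0,0],"rotation": [0,0,0]}

```text
time: 10.15
tool_pos: [0.5843, -0.1704, 0.2052]
tool_rot: [-0.0, 0.617, 0.787, 0.0]
contact_force: [-0.6, -0.3, -6.8]
gripper_width: 0.345
```

```bash
python3 - <<'E'
from h import *
c=optics.grab_frame("wrist"); cv2.imwrite("pics/w4.png",c["frame"]); np.savez("w4.npz",**{k:np.array(c[k]) for k in c})
s=state(); print(s["gripper_width"],s["contact_force"],s["tool_pos"]); q=s["tool_rot"]; print("tool x yaw",np.degrees(2*np.arctan2(q[2],q[1])))
print([ (d["uv"],d["score"],ray(c,d["uv"],0)) for d in place_of("corner","wrist")])
E
```

```text
0.34229291671134227 [ 0.62169288  0.52976183 -6.5777143 ] [ 0.58435344 -0.17061186  0.20528216]
tool x yaw 103.74766244163756
[([411.4, 45.9], 0.85, array([ 0.63519934, -0.03095786,  0.        ])), ([319.8, 243.5], 0.37, array([ 0.59750421, -0.25673325,  0.        ]))]
```

View pics/w4.png

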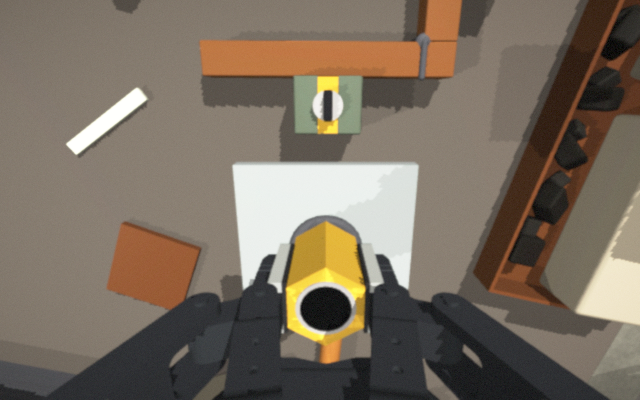

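```bash
python3 - <<'E'
from h import *
f=cv2.imread("pics/w4.png")
cv2.imwrite("pics/w4c.png",cv2.resize(f[0:90,390:470],None,fx=8,fy=6.5,interpolation=cv2.INTER_CUBIC))
cv2.imwrite("pics/w4d.png",cv2.resize(f[20:90,195:465],None,fx=2.9,fy=7,interpolation=cv2.INTER_CUBIC))
E
```

```text
(no output)
```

View pics/w4c.png

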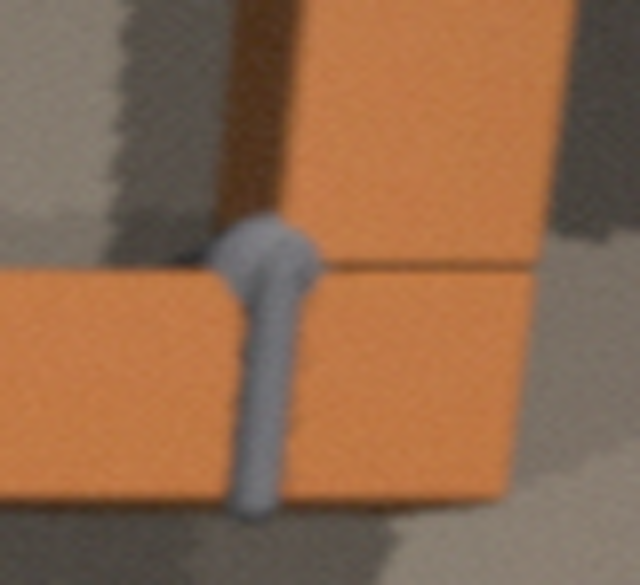

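View pics/w4d.png

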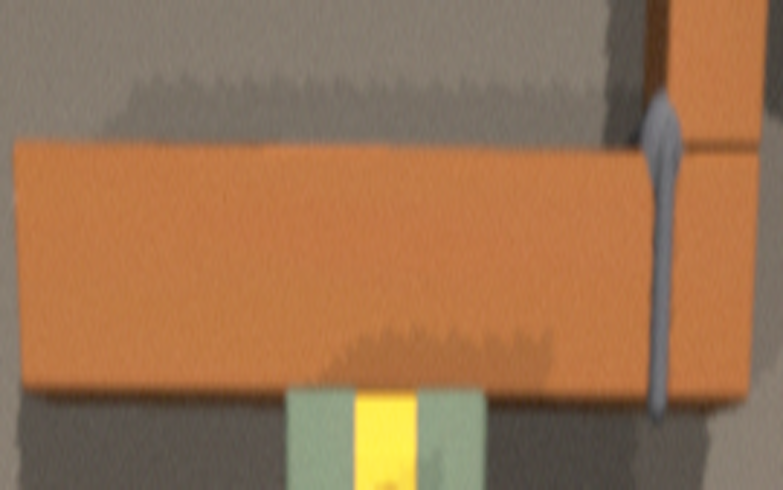

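```bash
python3 - <<'E'
from h import *
c=dict(np.load("w4.npz"))
f=c["frame"].astype(float)
# subpixel edge of rail a inner (max gradient of red-blue)
d=cv2.GaussianBlur((f[:,:,2]-f[:,:,0]),(5,5),1)
pts=[]
for u in range(210,405,3):
    g=np.diff(d[33:48,u]); i=g.argmax(); k=g[max(i-1,0):i+2]; 
    pts.append((u,33+i+.5+(k[2]-k[0])/(2*(2*k[1]-k[0]-k[2]))))
A=np.array([ray(c,p,.03)[:2] for p in pts],np.float32)
r=np.clip(f[:,:,2],0,255); r=cv2.GaussianBlur(r,(3,3),1)
pb=[]
for v in range(1,32,2):
    g=np.diff(r[v,419:434]); i=g.argmax(); k=g[i-1:i+2]
    pb.append((419+i+.5+(k[2]-k[0])/(2*(2*k[1]-k[0]-k[2])),v))
print(np.round(pb[::5],2),np.round(pts[::16],2))
B=np.array([ray(c,p,.03)[:2] for p in pb],np.float32)
la=cv2.fitLine(A,cv2.DIST_HUBER,0,.0001,.0001).ravel(); lb=cv2.fitLine(B,cv2.DIST_HUBER,0,.0001,.0001).ravel()
print([np.degrees(np.arctan2(l[1],l[0]))%180 for l in(la,lb)])
s=np.linalg.solve(np.array([la[:2],-lb[:2]]).T,lb[2:]-la[2:]); print("corner",la[2:]+s[0]*la[:2])
# plate front edge in hand: row163 cols 234..418, bottom z unknown ~ tcp-0.012
pe=[]
rr=cv2.GaussianBlur(f.min(axis=2),(3,3),1)
for u in range(245,410,3):
    g=np.diff(rr[155:172,u]); i=g.argmax(); pe.append((u,155+i+.5))
z=.2053-.0211+.008
P=np.array([ray(c,p,z)[:2] for p in pe],np.float32); l=cv2.fitLine(P,cv2.DIST_HUBER,0,.0001,.0001).ravel()
print("plate y-axis yaw",np.degrees(np.arctan2(l[1],l[0])), "mid",l[2:])
for q in((234,163.5),(418,163.5)): print(ray(c,q,z).round(4))
E
```

```text
[[427.32   1.  ]
 [426.43  11.  ]
 [425.49  21.  ]
 [424.59  31.  ]] [[210.    39.62]
 [258.    40.21]
 [306.    40.24]
 [354.    40.56]
 [402.    41.02]]
[np.float32(13.401922), np.float32(103.153725)]
corner [ 0.6384598  -0.03035732]
plate y-axis yaw 13.725413 mid [ 0.57106644 -0.1261404 ]
[ 0.5295 -0.1373  0.1922]
[ 0.6156 -0.1163  0.1922]
```

Measured frame: yaw −76.7°, corner at about (0.638, −0.030). The plate in hand is 0.4° off. I'm moving it over the pocket with 10–12 mm of clearance and then lowering it.

Call:
jog_arm:
  increments:
    - {"slide": [5,1,0],"rotation": [0,0,0.4]}
    - {"slide": [12,2,0],"rotation": [0,0,0]}
    - {"slide": [20,3,0],"rotation": [0,0,0]}
    - {"slide": [25,4,0],"rotation": [0,0,0]}
    - {"slide": [25,4,0],"rotation": [0,0,0]}
    - {"slide": [25,4,0],"rotation": [0,0,0]}
    - {"slide": [25,4,0],"rotation": [0,0,0]}
    - {"slide": [20,4,0],"rotation": [0,0,0]}
    - {"slide": [14,2,0],"rotation": [0,0,0]}
    - {"slide": [8,2,0],"rotation": [0,0,0]}
    - {"slide": [0,0,10],"rotation": [0,0,0]}
    - {"slide": [0,0,20],"rotation": [0,0,0]}
    - {"slide": [0,0,25],"rotation": [0,0,0]}
    - {"slide": [0,0,25],"rotation": [0,0,0]}
    - {"slide": [0,0,20],"rotation": [0,0,0]}
    - {"slide": [0,0,10],"rotation": [0,0,0]}
    - {"slide": [0,0,5],"rotation": [0,0,0]}
    - {"slide": [0,0,0],"rotation": [0,0,0]}
    - {"slide": [0,0,0],"rotation": [0,0,0]}
    - {"slide": [0,0,0],"rotation": [0,0,0]}

```text
time: 11.92
tool_pos: [0.5738, 0.0096, 0.0923]
tool_rot: [0.002, 0.62, 0.784, 0.001]
contact_force: [0.3, -0.5, -6.4]
gripper_width: 0.344
```

```bash
python3 - <<'E'
from h import *
s=state(); print(s["contact_force"],s["tool_pos"]); q=s["tool_rot"]; print("tool x yaw",np.degrees(2*np.arctan2(q[2],q[1])))
a=[]
c=optics.grab_frame("scene"); cv2.imwrite("pics/s5.png",cv2.resize(c["frame"][180:310,230:370],None,fx=4.5,fy=4.5))
c=optics.grab_frame("wrist"); cv2.imwrite("pics/w5.png",c["frame"])
E
```

```text
[ 0.32381136 -0.45070048 -6.43003397] [0.5737539  0.0096438  0.09233186]
tool x yaw 103.34392032284043
```

View pics/s5.png

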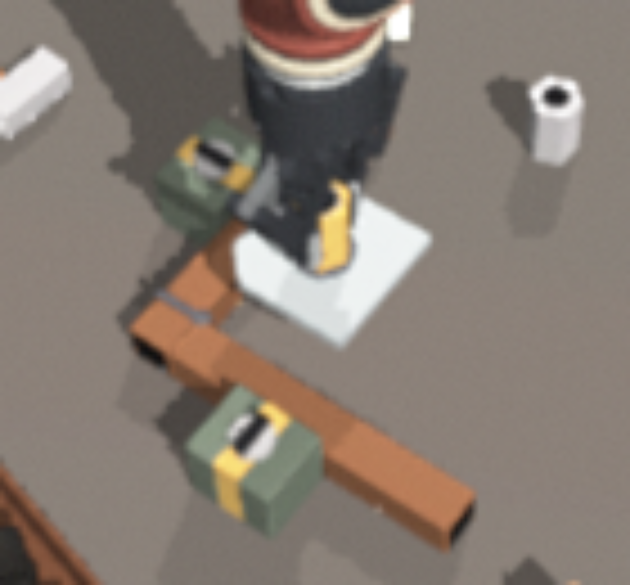

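View pics/w5.png

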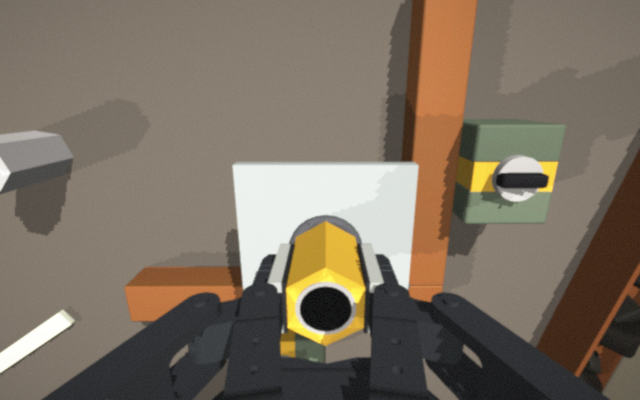

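```bash
python3 - <<'E'
from h import *
c=optics.grab_frame("wrist"); f=c["frame"].copy()
C=np.array([.6385,-.0304]);ph=np.radians(-76.7); x=np.array([np.cos(ph),np.sin(ph)]); y=np.array([-x[1],x[0]])
def pt(a,b,z): return tuple(int(round(v)) for v in proj(c,[*(C+a*x+b*y),z]))
for z,col in((.03,(0,255,0)),(0,(255,0,0))):
    cv2.line(f,pt(-.2,0,z),pt(0,0,z),col,1); cv2.line(f,pt(0,-.2,z),pt(0,0,z),col,1)
cv2.imwrite("pics/w6.png",cv2.resize(f[:320,100:500],None,fx=1.8,fy=1.8))
E
```

```text
(no output)
```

View pics/w6.png

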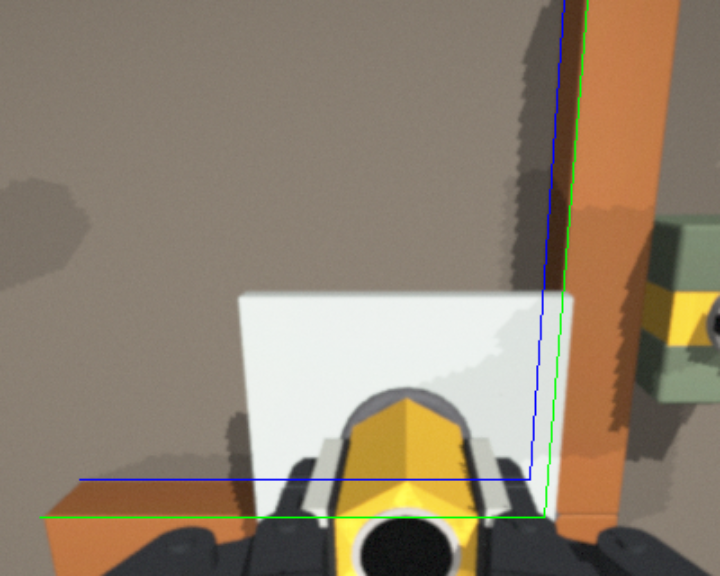

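The overlay of the measured frame edges lies exactly on the tubes. There is about 9 mm of clearance each way, so I'm lowering the plate.

Call:
jog_arm:
  increments:
    - {"slide": [0,0,6],"rotation": [0,0,0]}
    - {"slide": [0,0,12],"rotation": [0,0,0]}
    - {"slide": [0,0,14],"rotation": [0,0,0]}
    - {"slide": [0,0,14],"rotation": [0,0,0]}
    - {"slide": [0,0,10],"rotation": [0,0,0]}
    - {"slide": [0,0,5],"rotation": [0,0,0]}
    - {"slide": [0,0,2],"rotation": [0,0,0]}
    - {"slide": [0,0,1],"rotation": [0,0,0]}
    - {"slide": [0,0,1],"rotation": [0,0,0]}
    - {"slide": [0,0,1],"rotation": [0,0,0]}
    - {"slide": [0,0,0],"rotation": [0,0,0]}
    - {"slide": [0,0,0],"rotation": [0,0,0]}
    - {"slide": [0,0,0],"rotation": [0,0,0]}

```text
time: 13.15
tool_pos: [0.5726, 0.01, 0.0248]
tool_rot: [0.0, 0.62, 0.785, 0.0]
contact_force: [-0.0, -0.4, -6.6]
gripper_width: 0.343
```

Call:
jog_arm:
  increments:
    - {"slide": [0,0,1],"rotation": [0,0,0]}
    - {"slide": [0,0,1],"rotation": [0,0,0]}
    - {"slide": [0,0,1],"rotation": [0,0,0]}
    - {"slide": [0,0,1],"rotation": [0,0,0]}
    - {"slide": [0,0,0],"rotation": [0,0,0]}
    - {"slide": [0,0,0],"rotation": [0,0,0]}
    - {"slide": [0,0,0],"rotation": [0,0,0]}

```text
time: 13.73
tool_pos: [0.5728, 0.01, 0.0211]
tool_rot: [0.0, 0.62, 0.785, 0.0]
contact_force: [-1.9, -1.0, -0.6]
gripper_width: 0.339
```

Call:
jog_arm:
  increments:
    - {"slide": [-1,1,0],"rotation": [0,0,0]}
    - {"slide": [-1,1,0.5],"rotation": [0,0,0]}
    - {"slide": [-1,1,0],"rotation": [0,0,0]}
    - {"slide": [-1,1,0],"rotation": [0,0,0]}
    - {"slide": [-1,1,0],"rotation": [0,0,0]}
    - {"slide": [-1,1,0],"rotation": [0,0,0]}
    - {"slide": [-1,1,0],"rotation": [0,0,0]}
    - {"slide": [0,0,0],"rotation": [0,0,0]}
    - {"slide": [0,0,0],"rotation": [0,0,0]}

```text
time: 14.48
tool_pos: [0.5818, 0.0048, 0.0211]
tool_rot: [0.001, 0.62, 0.785, 0.001]
contact_force: [-2.6, 1.3, 4.7]
gripper_width: 0.342
```

```bash
cat > r.py <<'E'
from h import *
s=state(); F=s["contact_force"]
C=np.array([.6385,-.0304]);ph=np.radians(-76.7); x=np.array([np.cos(ph),np.sin(ph)]); y=np.array([-x[1],x[0]])
q=s["tool_rot"]
print("t",s["time"],"Fx,Fy frame",(F[:2]@x).round(2),(F[:2]@y).round(2),"Fz",F[2].round(2),"pos frame mm",((s["tool_pos"][:2]-C)@np.array([x,y]).T*1000).round(2),"z",s["tool_pos"][2],"yaw",np.degrees(2*np.arctan2(q[2],q[1])),"q",q.round(4),"T",s["ft_torque"].round(2),s["gripper_width"])
E
python3 r.py
```

```text
t 14.4833 Fx,Fy frame -1.91 -2.25 Fz 4.71 pos frame mm [-47.34 -47.06] z 0.021087389841077022 yaw 103.35266734084266 q [8.000e-04 6.201e-01 7.845e-01 7.000e-04] T [ 0.29  0.63 -0.02] 0.34203997116542256
```

Call:
jog_arm:
  increments:
    - {"slide": [-1,0,0],"rotation": [0,0,0]}
    - {"slide": [-1,0,0],"rotation": [0,0,0]}
    - {"slide": [0,0,0],"rotation": [0,0,0]}
    - {"slide": [0,0,0],"rotation": [0,0,0]}

```text
time: 14.82
tool_pos: [0.5823, 0.0034, 0.021]
tool_rot: [0.001, 0.62, 0.784, 0.001]
contact_force: [-1.4, 4.8, 5.4]
gripper_width: 0.342
```

```bash
python3 r.py
```

```text
t 14.8167 Fx,Fy frame -5.0 -0.26 Fz 5.39 pos frame mm [-45.79 -46.91] z 0.02104560060716656 yaw 103.34010082762053 q [6.000e-04 6.202e-01 7.845e-01 1.100e-03] T [ 0.55  0.62 -0.11] 0.34228323543875183
```

Call:
jog_arm:
  increments:
    - {"slide": [0,1,0],"rotation": [0,0,0]}
    - {"slide": [0,1,0],"rotation": [0,0,0]}
    - {"slide": [0,0,0],"rotation": [0,0,0]}
    - {"slide": [0,0,0],"rotation": [0,0,0]}

```text
time: 15.15
tool_pos: [0.5833, 0.0036, 0.021]
tool_rot: [-0.0, 0.62, 0.785, 0.0]
contact_force: [-6.5, 2.4, 8.6]
gripper_width: 0.34
```

```bash
python3 r.py
```

```text
t 15.15 Fx,Fy frame -3.86 -5.72 Fz 8.61 pos frame mm [-45.8  -45.88] z 0.021043586608075506 yaw 103.35520233662972 q [-2.000e-04  6.201e-01  7.845e-01  1.000e-04] T [0.42 0.91 0.02] 0.3397714053840813
```

Call:
jog_arm:
  increments:
    - {"slide": [-1,1,0],"rotation": [0,0,0]}
    - {"slide": [-1,1,0],"rotation": [0,0,0]}
    - {"slide": [0,0,0],"rotation": [0,0,0]}
    - {"slide": [0,0,0],"rotation": [0,0,0]}
    - {"slide": [0,0,0],"rotation": [0,0,0]}

```text
time: 15.57
tool_pos: [0.5842, 0.0038, 0.0212]
tool_rot: [-0.003, 0.62, 0.784, 0.0]
contact_force: [-12.8, 7.9, 14.6]
gripper_width: 0.349
```

```bash
python3 r.py
```

```text
t 15.5667 Fx,Fy frame -10.63 -10.62 Fz 14.6 pos frame mm [-45.75 -44.98] z 0.02118983506920919 yaw 103.32971973883267 q [-2.800e-03  6.203e-01  7.844e-01  1.000e-04] T [ 1.18  1.68 -0.14] 0.348810420912135
```

Call:
jog_arm:
  increments:
    - {"slide": [0,0,-1],"rotation": [0,0,0]}
    - {"slide": [-1,1,-1],"rotation": [0,0,0]}
    - {"slide": [0,0,0],"rotation": [0,0,0]}
    - {"slide": [0,0,0],"rotation": [0,0,0]}
    - {"slide": [0,0,0],"rotation": [0,0,0]}
    - {"slide": [0,0,0],"rotation": [0,0,0]}

```text
time: 16.07
tool_pos: [0.5843, 0.0037, 0.0213]
tool_rot: [-0.004, 0.62, 0.784, 0.0]
contact_force: [-10.7, 9.0, 8.9]
gripper_width: 0.342
```

```bash
python3 r.py; python3 - <<'E'
from h import *
c=optics.grab_frame("scene"); cv2.imwrite("pics/s7.png",cv2.resize(c["frame"][190:310,240:350],None,fx=5,fy=5,interpolation=2))
c=optics.grab_frame("wrist"); cv2.imwrite("pics/w7.png",c["frame"])
c=optics.grab_frame("side"); cv2.imwrite("pics/d7.png",cv2.resize(c["frame"][130:230,300:410],None,fx=6,fy=6,interpolation=2))
E
```

```text
t 16.0667 Fx,Fy frame -11.18 -8.37 Fz 8.94 pos frame mm [-45.66 -44.92] z 0.021332146094853142 yaw 103.32563879427022 q [-0.004   0.6203  0.7844  0.    ] T [ 1.45  1.41 -0.14] 0.34195511569729087
```

View pics/s7.png

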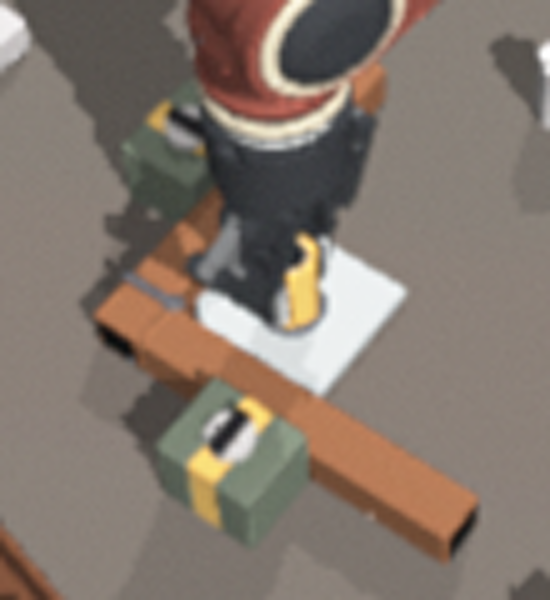

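View pics/w7.png

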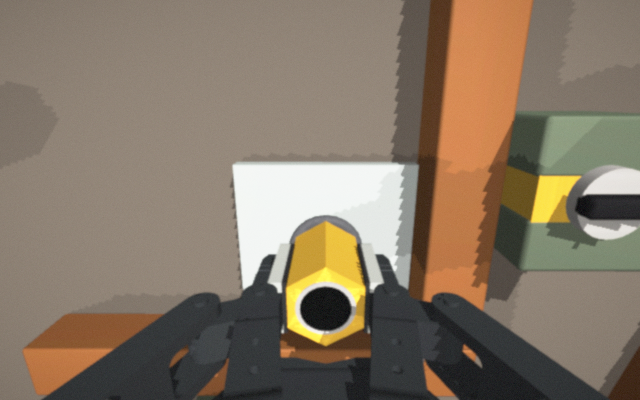

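View pics/d7.png

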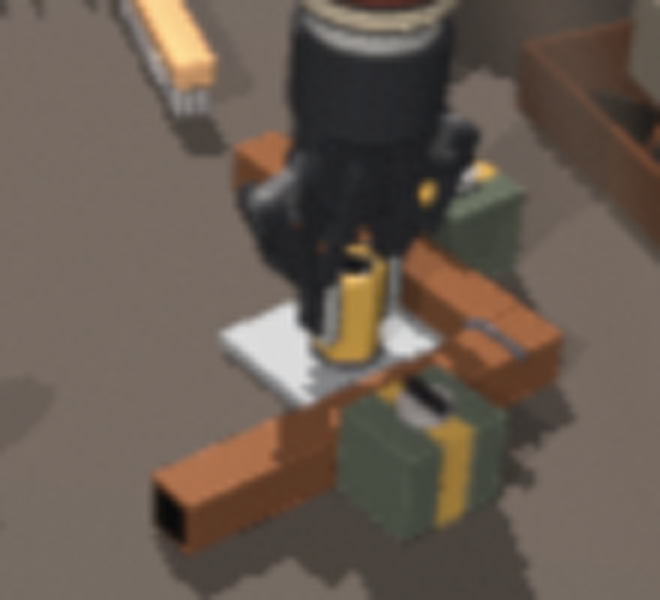

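The plate looks seated: in the wrist view its right edge meets rail_b at (418,165), and in the scene view the snip is at the weld. Friction could be carrying part of the rail_b push, so I'll add a little there and ease the down force.

Call:
jog_arm:
  increments:
    - {"slide": [0,1,0],"rotation": [0,0,0]}
    - {"slide": [0,1,-1],"rotation": [0,0,0]}
    - {"slide": [-1,0,0],"rotation": [0,0,0]}
    - {"slide": [0,0,0],"rotation": [0,0,0]}
    - {"slide": [0,0,0],"rotation": [0,0,0]}
    - {"slide": [0,0,0],"rotation": [0,0,0]}
    - {"slide": [0,0,0],"rotation": [0,0,0]}
    - {"slide": [0,0,0],"rotation": [0,0,0]}

```text
time: 16.88
tool_pos: [0.5856, 0.0039, 0.0216]
tool_rot: [-0.005, 0.62, 0.784, -0.0]
contact_force: [-11.0, 10.8, 6.3]
gripper_width: 0.344
```

```bash
python3 r.py
```

```text
t 16.8833 Fx,Fy frame -12.99 -8.21 Fz 6.27 pos frame mm [-45.56 -43.64] z 0.021564260064813393 yaw 103.3439257784831 q [-5.100e-03  6.202e-01  7.845e-01 -1.000e-04] T [ 1.77  1.61 -0.06] 0.3439653749295259
```

```bash
python3 - <<'E'
from h import *
c=optics.grab_frame("wrist"); f=c["frame"]; a=cv2.imread("pics/w7.png")
cv2.imwrite("pics/w8.png",np.hstack([cv2.resize(i[130:280,380:450],None,fx=5,fy=4,interpolation=2) for i in (a,f)]))
C=np.array([.6385,-.0304]);ph=np.radians(-76.7); x=np.array([np.cos(ph),np.sin(ph)]); y=np.array([-x[1],x[0]])
for n,i in (("now",f),):
    r=cv2.GaussianBlur(i.min(axis=2).astype(float),(3,3),1)
    for v in (175,190,210,230):
        gL=np.diff(r[v,225:260]).argmax()+225.5; gR=np.diff(r[v,395:425]).argmin()+395.5
        pl=[(ray(c,(u,v),.008)[:2]-C)@np.array([x,y]).T*1000 for u in (gL,gR)]; print(v,gL,gR,np.round(pl,1))
    for u in range(260,300,12):
        g=np.diff(r[150:175,u]).argmax()+150.5; print(u,g,((ray(c,(u,g),.008)[:2]-C)@np.array([x,y]).T*1000).round(1))
E
```

```text
175 232.5 417.5 [[-84.9 -90.7]
 [-85.1  -0.1]]
190 233.5 416.5 [[-77.3 -90.8]
 [-77.5  -0. ]]
210 235.5 414.5 [[-66.8 -90.6]
 [-67.   -0.2]]
230 237.5 412.5 [[-55.9 -90.5]
 [-56.2  -0.3]]
260 161.5 [-91.6 -76.8]
272 161.5 [-91.6 -71. ]
284 161.5 [-91.6 -65.2]
296 161.5 [-91.7 -59.4]
```

View pics/w8.png

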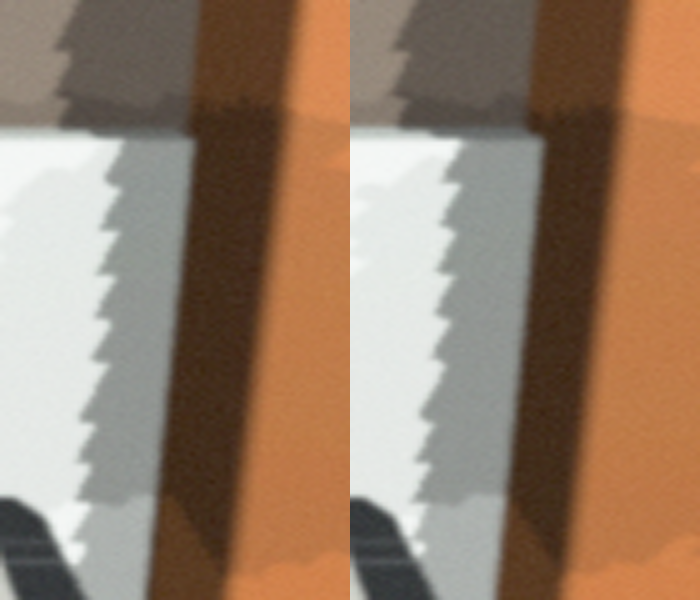

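Call:
jog_arm:
  increments:
    - {"slide": [0,1,0],"rotation": [0,0,0]}
    - {"slide": [0,0,0],"rotation": [0,0,0]}
    - {"slide": [0,0,0],"rotation": [0,0,0]}
    - {"slide": [0,0,0],"rotation": [0,0,0]}

```text
time: 17.27
tool_pos: [0.5856, 0.0039, 0.0215]
tool_rot: [-0.006, 0.62, 0.785, -0.001]
contact_force: [-14.6, 10.9, 10.2]
gripper_width: 0.345
```

```bash
python3 r.py
```

```text
t 17.2667 Fx,Fy frame -13.95 -11.72 Fz 10.24 pos frame mm [-45.56 -43.63] z 0.02153706876558067 yaw 103.3544945303851 q [-0.006   0.6201  0.7845 -0.0011] T [ 1.73  2.12 -0.07] 0.3452462639601406
```

Call:
jog_arm:
  increments:
    - {"slide": [0,1,0],"rotation": [0,0,0]}
    - {"slide": [0,0,0],"rotation": [0,0,0]}
    - {"slide": [0,0,0],"rotation": [0,0,0]}
    - {"slide": [0,0,0],"rotation": [0,0,0]}

```text
time: 17.6
tool_pos: [0.5856, 0.0039, 0.0216]
tool_rot: [-0.007, 0.62, 0.785, -0.002]
contact_force: [-18.3, 9.8, 14.5]
gripper_width: 0.342
```

```bash
python3 r.py
```

```text
t 17.6 Fx,Fy frame -13.75 -15.59 Fz 14.47 pos frame mm [-45.56 -43.56] z 0.021642067777119776 yaw 103.35799142140485 q [-0.0069  0.6201  0.7845 -0.002 ] T [ 1.57  2.71 -0.07] 0.3415460749695744
```

rail_b contact is now clear: position holds while force rises 3.7 N/mm. I'll ease the down force and balance the two pushes.

Call:
jog_arm:
  increments:
    - {"slide": [0,0,-1],"rotation": [0,0,0]}
    - {"slide": [-1,0,-1],"rotation": [0,0,0]}
    - {"slide": [0,0,0],"rotation": [0,0,0]}
    - {"slide": [0,0,0],"rotation": [0,0,0]}
    - {"slide": [0,0,0],"rotation": [0,0,0]}
    - {"slide": [0,0,0],"rotation": [0,0,0]}

```text
time: 18.1
tool_pos: [0.5856, 0.0038, 0.0218]
tool_rot: [-0.007, 0.62, 0.784, -0.001]
contact_force: [-13.3, 11.9, 3.5]
gripper_width: 0.343
```

```bash
python3 r.py
```

```text
t 18.1 Fx,Fy frame -14.61 -10.23 Fz 3.53 pos frame mm [-45.44 -43.59] z 0.021826800876021613 yaw 103.34247374306742 q [-0.0073  0.6202  0.7844 -0.0012] T [ 2.04  1.93 -0.03] 0.34268954528340834
```

Call:
jog_arm:
  increments:
    - {"slide": [-1,1,0],"rotation": [0,0,0]}
    - {"slide": [0,0,0],"rotation": [0,0,0]}
    - {"slide": [0,0,0],"rotation": [0,0,0]}
    - {"slide": [0,0,0],"rotation": [0,0,0]}
    - {"slide": [0,0,0],"rotation": [0,0,0]}
    - {"slide": [0,0,0],"rotation": [0,0,0]}
    - {"slide": [0,0,0],"rotation": [0,0,0]}

```text
time: 18.68
tool_pos: [0.5857, 0.0038, 0.0219]
tool_rot: [-0.009, 0.62, 0.785, -0.002]
contact_force: [-17.3, 14.9, 7.5]
gripper_width: 0.343
```

```bash
python3 r.py; python3 - <<'E'
from h import *
c=optics.grab_frame("wrist"); f=c["frame"]; cv2.imwrite("pics/w9.png",f)
C=np.array([.6385,-.0304]);ph=np.radians(-76.7); x=np.array([np.cos(ph),np.sin(ph)]); y=np.array([-x[1],x[0]])
r=cv2.GaussianBlur(f.min(axis=2).astype(float),(3,3),1)
for v in (175,190,210,230):
    gL=np.diff(r[v,225:260]).argmax()+225.5; gR=np.diff(r[v,395:425]).argmin()+395.5
    print(v,np.round([(ray(c,(u,v),.008)[:2]-C)@np.array([x,y]).T*1000 for u in (gL,gR)],1))
s=optics.grab_frame("side"); b=optics.grab_frame("scene")
cv2.imwrite("pics/d9.png",np.hstack([cv2.resize(s["frame"][160:215,320:400],None,fx=5,fy=5,interpolation=2),cv2.resize(b["frame"][225:280,260:340],None,fx=5,fy=5,interpolation=2)]))
E
```

```text
t 18.6833 Fx,Fy frame -18.49 -13.45 Fz 7.5 pos frame mm [-45.42 -43.51] z 0.021874490394776278 yaw 103.35571262152364 q [-0.0089  0.6201  0.7845 -0.0016] T [ 2.33  2.53 -0.02] 0.3434715191581716
175 [[-84.6 -90.9]
 [-85.   -0. ]]
190 [[-77.  -91. ]
 [-77.4   0.1]]
210 [[-66.4 -90.8]
 [-66.9  -0.1]]
230 [[-55.5 -90.6]
 [-56.1  -0.3]]
```

View pics/d9.png

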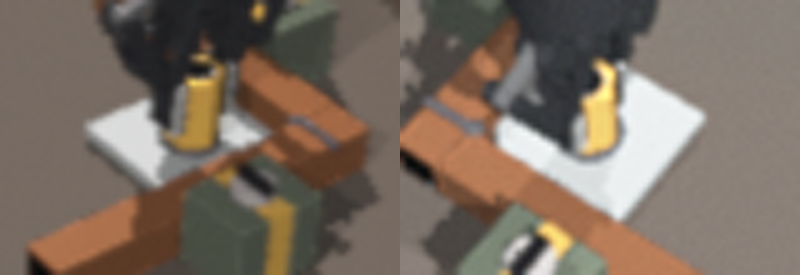

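View pics/w9.png

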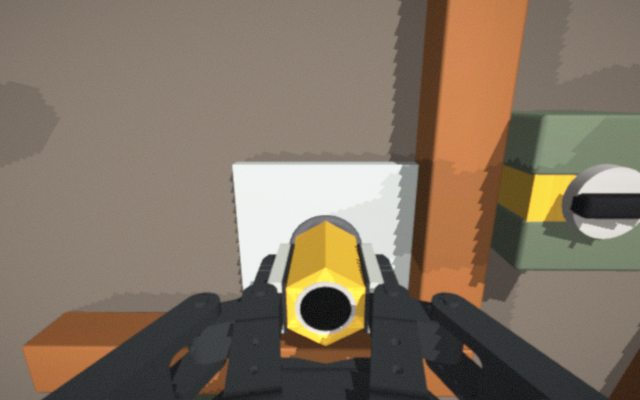

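Seated and still. However, the tool leans about 1° under the push (from the quaternion) and z is up 0.8 mm, so the plate may be tilted by as much. I'll counter-rotate.

Call:
jog_arm:
  increments:
    - {"slide": [0,0,0],"rotation": [-0.4,-0.4,0]}
    - {"slide": [0,0,0],"rotation": [-0.4,-0.4,0]}
    - {"slide": [0,0,0],"rotation": [0,0,0]}
    - {"slide": [0,0,0],"rotation": [0,0,0]}
    - {"slide": [0,0,0],"rotation": [0,0,0]}
    - {"slide": [0,0,0],"rotation": [0,0,0]}

```text
time: 19.33
tool_pos: [0.5854, 0.0039, 0.0211]
tool_rot: [0.001, 0.62, 0.785, -0.0]
contact_force: [-14.8, 14.8, 4.9]
gripper_width: 0.342
```

```bash
python3 r.py
```

```text
t 19.3333 Fx,Fy frame -17.84 -11.02 Fz 4.95 pos frame mm [-45.61 -43.74] z 0.021111889582637662 yaw 103.35264340375335 q [ 7.000e-04  6.201e-01  7.845e-01 -5.000e-04] T [2.48 2.44 0.08] 0.3418215613208467
```

Call:
jog_arm:
  increments:
    - {"slide": [0,1,0],"rotation": [0,0,0]}
    - {"slide": [0,0.5,0],"rotation": [-0.1,0,0]}
    - {"slide": [0,0,0],"rotation": [0,0,0]}
    - {"slide": [0,0,0],"rotation": [0,0,0]}
    - {"slide": [0,0,0],"rotation": [0,0,0]}
    - {"slide": [0,0,0],"rotation": [0,0,0]}

```text
time: 19.83
tool_pos: [0.5855, 0.0039, 0.0212]
tool_rot: [-0.0, 0.62, 0.785, -0.001]
contact_force: [-21.4, 13.2, 9.8]
gripper_width: 0.34
```

```bash
python3 r.py
```

```text
t 19.8333 Fx,Fy frame -17.82 -17.81 Fz 9.83 pos frame mm [-45.59 -43.67] z 0.021183046780143343 yaw 103.36061061588022 q [-1.000e-04  6.200e-01  7.846e-01 -1.300e-03] T [ 2.25  3.33 -0.02] 0.339982174815792
```

Call:
jog_arm:
  increments:
    - {"slide": [0,0,0],"rotation": [0,0,0]}
    - {"slide": [0,0,0],"rotation": [0,0,0]}
    - {"slide": [0,0,0],"rotation": [0,0,0]}
    - {"slide": [0,0,0],"rotation": [0,0,0]}
    - {"slide": [0,0,0],"rotation": [0,0,0]}
    - {"slide": [0,0,0],"rotation": [0,0,0]}

```text
time: 20.33
tool_pos: [0.5855, 0.0039, 0.0212]
tool_rot: [-0.0, 0.62, 0.785, -0.001]
contact_force: [-20.2, 13.4, 7.8]
gripper_width: 0.342
```

```bash
python3 r.py; python3 - <<'E'
from h import *
c=optics.grab_frame("wrist"); f=c["frame"]
C=np.array([.6385,-.0304]);ph=np.radians(-76.7); x=np.array([np.cos(ph),np.sin(ph)]); y=np.array([-x[1],x[0]])
r=cv2.GaussianBlur(f.min(axis=2).astype(float),(3,3),1)
for v in (175,190,210,230):
    gL=np.diff(r[v,225:260]).argmax()+225.5; gR=np.diff(r[v,395:425]).argmin()+395.5
    print(v,np.round([(ray(c,(u,v),.008)[:2]-C)@np.array([x,y]).T*1000 for u in (gL,gR)],1))
E
```

```text
t 20.3333 Fx,Fy frame -17.7 -16.57 Fz 7.84 pos frame mm [-45.56 -43.66] z 0.021184559874358723 yaw 103.35605909081681 q [-1.000e-04  6.201e-01  7.845e-01 -1.300e-03] T [ 2.22  3.4  -0.01] 0.3422676501640231
175 [[-85.  -90.3]
 [-85.1  -0.2]]
190 [[-77.4 -90.5]
 [-77.5  -0.1]]
210 [[-67.  -90.3]
 [-67.1  -0.2]]
230 [[-56.1 -90.2]
 [-56.2  -0.3]]
```

Steady, flat and pressed about 17 N each way. Handing in.

```bash
python3 -c "
from plant import manip; print(manip.job_done())"
```

```text
the job is handed in; nothing more can be done
None
```

I gripped the grey foot plate by its brass nut and lifted it. It is now flat in the frame corner with its snipped corner at the weld, still gripped and pressed against both tubes. I handed it in at about 20 s of the 48 s allowed; no verdict is reported.

**Last checks, all steady:**
- **Push:** about 17.7 N towards rail_a and 16.6 N towards rail_b at the wrist. Friction takes some of that, so the true tube contact is lower, but by my estimate well above 1.5 N on each. The wrist reading never went above about 25 N, well under the ramming limit.
- **Fit:** in the wrist picture the plate edge lies within about 0.3 mm of rail_b and parallel to it. I checked rail_a only by the plate stopping there while the force rose, and by its far edge measured earlier, because the gripper hid that contact.
- **Flatness:** the tool tilt is under 0.2° and the height is the same as at the pick-up.

**Corrections along the way:**
- The first move call was refused for a missing field; nothing moved.
- I first took rail_b as touching when friction was holding the plate about 1 mm off; pushing further closed that gap.
- The push tilted the tool about 1°, so I turned it back before handing in.

I did not deliberately touch any of the other things on the bench and saw none of them move, but I did not re-measure their positions at the end.

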